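Push the locked pull-out shelf home past its sprung button

ROBOT

A 7-joint arm with a two-finger parallel gripper is mounted at the origin on the work surface. World frame = base frame: x ahead of the robot, y to its left, z up, the work surface at z = 0. Lengths are in m, angles in rad, forces in N, time in s.
With the tool pointing down it reaches from about 0.4 to 0.85 m from the base axis. Payload 4.5 kg.
Tool frame: the origin (TCP) lies midway between the tips of the shut fingers; the grasp point (between the pads) lies 19 mm behind it; z points along the fingers, y is the direction in which the jaws open and shut (so a half turn about z gives the same grasp; the last joint's range is limited). The gripper opens to 88 mm and grips with 3 to 60 N. Pads are 18 mm wide; open, the fingers measure 123 mm over their backs; the gripper's body (75 mm by 187 mm) begins 45 mm behind the grasp point.
Start: joints at [0.034, 0.689, -0.195, 1.565, 0.157, 0.902, -0.215], TCP at [0.625, 0, 0.239] pointing down, gripper open.
Joint ranges: [-3.01, 3.01], [-0.46, 2.08], [-1.47, 1.51], [0.13, 2.56], [-1, 4.14], [0.04, 2.09], [-2.66, 2.66]. Speed limits (rad/s): [2.57, 2.57, 3.14, 3.14, 3.14, 3.14, 3.14].

INTERFACE

Orientations are given as a unit quaternion [x, y, z, w].
In Python, from plant import get_state, snapshot, finish_job, find_in gives the robot as it stands.
- The arm moves only by the shell command python3 -m creep 'ROWS' [OPENING] [FORCE]. ROWS is JSON, one flat list of numbers, 6 for each row, row after row: the shift along the tool's x, y, z in mm, then the turn, a rotation vector about the tool's x, y, z in degrees. In form: [tx, ty, tz, wx, wy, wz, tx, ty, tz, wx, wy, wz, ...]. A call has 1 to 5 rows; each row shifts and turns the pose as measured when the row begins, along the tool's axes as they then stand; what a row does not reach is not made up. A row lasts 1/12 s, in which the tool goes at most 41.7 mm and 7.16 degrees, less where a joint would pass 70% of its speed; a pose out of reach is approached as far as the arm can. A call is refused whole if a number of a shift passes 41.7 or a number of a turn 7.16, either way. A call with a gripper value outside its range is refused whole. OPENING is the finger opening in mm, from 0 to 88.1, set as the call begins (- or left out, the last holds). The fingers move at their own pace and stop on an object; FORCE is the grip in N (left out, the last holds). Time passes only in rows, so rows that do not move let the fingers close. It gives the time, the measured TCP pose, the force and the opening at its end, in the units of the state.
- get_state(): the state, without advancing time (a new reading comes with each control period).
- snapshot(name): name is "scene" or "side" or "wrist"; returns a dict with "color" (480x640x3 uint8, red, green, blue), "intrinsics" (3x3 intrinsics, pixels), "extrinsics" (4x4, takes a point from world to camera coordinates). Camera axes: x right, y down, z forward; pixel columns grow to the right and rows downward; lengths in m; the calibration is good to about 2 mm. A picture is of the moment at which its call begins. There is no depth.
- finish_job(): hands the job in, once; it reports no verdict.
Trained networks look in the newest picture that a camera, given by its name, has taken for a name from the list of things; names that differ only in an ending like _2 or _b are one class to them, and where a whole thing is asked for, a point or a joint stands for the part that bears it (a point fixed in the world has none). Each returns a list of dicts, best first, with "score" (0 to 1); they miss things now and then, are a little off and sometimes report something else, mostly with a low value. They report only what shows in the picture. A call takes as long as a camera call.
- find_in(thing, camera): "xy" ([column, row] in pixels, amid what is visible of it).
The state is a dict: "clock": time; "q": joint angles; "qd": joint speeds; "joint_torque": joint torques, N m; "tool_pos": TCP position; "eef_rot": TCP orientation; "contact_force": force on the tool from outside, world axes, zero at the start; "moment": the same for the moment, N m; "opening": opening from 0.0 (shut) to 1.0 (fully open).
Only numpy, scipy, OpenCV 4.12 (cv2) and the standard library are available. Lean on these libraries where they do the work, as an engineer would, in place of code of your own. Each camera call takes 0.05 s, during which the arm holds its last target.

TASK

The pull-out shelf has been left locked out and the cupboard door cannot be shut. With the fingertips, hold down the red sprung lock button in the shelf's finger hole, slide the shelf away from you past the button, and push it gently until it is fully home and the button has sprung up again in front of its front edge. Only press and push: pick nothing up, let the saucer, hex key set and bleed key ride along undisturbed where they lie, and leave the other things on the worktop alone.

Things in the scene. Friction and masses are not known exactly. Their poses are not given: they have to be found in the camera images.
- runner: fixed steel runner frame of the pull-out shelf, 410 x 370 x 30 mm, flat on the worktop. Origin on the worktop straight below the middle of the lock button; its x axis points the way the shelf slides home (away from the robot), y to the left along the shelf's front, z up.
- tray (a joint): slide of the pull-out shelf along the runner's +x, m: 0 (within 3 mm) when locked out, 0.104 at the end stop, fully home. Button up: it stands in the hole and stops the shelf after 4 mm either way. From about 0.006 on the board lies over the button and keeps it down; from 0.100 on the front edge has cleared it. Friction 1.5 N plus about 2 N drag over the button; it stays where it is left.
- tray_hole (a point): centre of the finger hole, 42 mm along x by 64 mm along y, right through the 8 mm wooden shelf board, at the level of its top, 34 mm above the worktop (underside 26 mm). Moves with the shelf; straight over the button when tray is 0. Axes as the runner's.
- tray_front (a point): middle of the shelf's front edge, 83 mm nearer the robot than the hole's centre, at the level of the board's top, 34 mm above the worktop; moves with the shelf. A lip 16 mm high and 12 mm thick runs along this edge, lips 24 mm high along the sides and back; the board is 320 mm long (x) and 340 mm wide. Axes as the runner's.
- lock (a joint): how far the red lock button is pressed down, m: 0 fully up, 0.017 at its stop. At 0.012 its top is level with the board's underside; at 0.014 or more the board passes freely over it. Spring 4.5 N at the start of the press, 9 N at the stop; it springs up by itself when nothing covers it.
- lock_top (a point): middle of the flat top of the red rectangular lock button, 34 mm (along the runner's x) x 26 mm; 38 mm above the worktop when up (4 mm proud of the board). Goes straight down as it is pressed. The black housing below it has its top 17 mm above the worktop.
- saucer: loose white saucer with screws in it, 110 mm across, 20 mm high, lying on the shelf behind the hole. Origin at the centre of its underside.
- hexset: loose silver folding hex key set, 104 x 37 x 20 mm, lying on the shelf behind the hole. Origin at the centre of its underside, x along its length.
- bleedkey: loose chrome radiator bleed key with two wings, 38 x 42 x 10 mm, lying near the back of the shelf. Origin at its underside, between stem and wings.
- toolbox: loose closed red toolbox, 350 x 180 x 184 mm, on the worktop at the left. Origin at the centre of its underside, x along its length.
- tape: loose blue tape measure, 70 x 62 x 36 mm, on the worktop at the right. Origin at the centre of its underside.
- jar: loose glass jar with steel lid, 68 mm across, 95 mm high, on the worktop at the right. Origin at the centre of its underside.
- tin: loose steel tin, 100 mm across, 120 mm high, on the worktop at the right. Origin at the centre of its underside.

How it is judged:
On the way, in this order (a step that is already met when the one before it is completed fails the run):
1. the fingers press the lock button down below the shelf board while the shelf is still locked out (value of joint lock above 0.012 m and contact force between the fingers and lock above 1 N and value of joint tray below 0.012 m), for 0.1 s.
2. the shelf slides past, its board over the still lowered button (value of joint tray above 0.02 m and value of joint lock above 0.009 m), for 0.1 s.
At the end, for the whole second after the job is handed in: The shelf is fully home (within 4 mm of its end stop), the lock button is up again (within 2 mm) in front of the front edge, and the saucer, hex key set and bleed key have ridden with the shelf (each has travelled 75 to 135 mm, the shelf itself about 104 mm) and lie at rest (value of joint tray above 0.1 m and value of joint lock below 0.002 m and distance of saucer from where it was at the start of the episode between 0.075 and 0.135 m and distance of hexset from where it was at the start of the episode between 0.075 and 0.135 m and distance of bleedkey from where it was at the start of the episode between 0.075 and 0.135 m and linear speed of each of saucer, hexset, bleedkey below 0.02 m/s); the robot touches nothing.
It fails at once if a thing on the shelf is lifted or falls off (more than 20 mm up, 9 mm down) (height (world z) of any of saucer, hexset, bleedkey above 0.054 m or height (world z) of any of saucer, hexset, bleedkey below 0.025 m).
It fails at once if the fingers grip or press a loose thing (over 3 N) (contact force between the fingers and saucer above 3 N or contact force between the fingers and hexset above 3 N or contact force between the fingers and bleedkey above 3 N or contact force between the fingers and toolbox above 3 N or contact force between the fingers and tape above 3 N or contact force between the fingers and jar above 3 N or contact force between the fingers and tin above 3 N).
It fails at once if the saucer of screws is tipped by more than 20 degrees (angle between saucer's own z axis and vertical above 0.35 rad).
It fails at once if a thing on the worktop beside the shelf is moved by more than 20 mm (distance of any of toolbox, tape, jar, tin from where it was at the start of the episode above 0.02 m).
It fails at once if the shelf is slammed (faster than 0.4 m/s) (velocity of joint tray above 0.4 m/s).
It also fails if it takes over 38 s, if anything falls off the work surface, if the arm or the gripper's body presses on something with over 40 N, if the wrist force passes 120 N, or if a joint passes its speed limit or range.

## Working session

There is one attempt and no reset: what is moved stays moved. The work goes in short steps, Python scripts to look and compute and a shell command to move; the robot and the scene stay as the last step left them, time stands still between calls to the robot, and variables do not carry over. Pictures are saved under pics/ and viewed, and the job is handed in when it is done.

```bash
mkdir -p pics; ls
cat > h.py <<'E'
import numpy as np, cv2
from plant import get_state, snapshot, finish_job, find_in
def ray(s,uv):
    K=np.array(s["intrinsics"]);T=np.array(s["extrinsics"]);R=T[:3,:3];c=-R.T@T[:3,3]
    d=R.T@np.linalg.inv(K)@np.array([uv[0],uv[1],1.]);return c,d
def atz(s,uv,z):
    c,d=ray(s,uv);return c+d*(z-c[2])/d[2]
def proj(s,p):
    T=np.array(s["extrinsics"]);q=np.array(s["intrinsics"])@(T[:3,:3]@np.array(p)+T[:3,3]);return q[:2]/q[2]
def save(s,n): cv2.imwrite(f"pics/{n}.png",s["color"][:,:,::-1])
E
python3 - <<'E'
from h import *
np.set_printoptions(precision=4,suppress=True)
st=get_state();print(st["clock"],st["tool_pos"],st["eef_rot"],st["opening"])
for c in ["scene","side","wrist"]:
    s=snapshot(c);save(s,c+"0")
    for t,z in [("lock_top",.038),("tray_hole",.034),("tray_front",.034),("saucer",.044),("hexset",.044),("bleedkey",.04)]:
        r=find_in(t,c)[:2]
        print(c,t,[(np.round(x["xy"],1),round(x["score"],2),atz(s,x["xy"],z)) for x in r])
E
```

```text
pics
0.0 [ 0.6244 -0.      0.2379] [ 0.7071  0.7071 -0.0007 -0.0006] 0.9964835639427772
scene lock_top []
scene tray_hole [(array([327.9, 234.9]), 0.67, array([0.5132, 0.0268, 0.034 ]))]
scene tray_front [(array([326.4, 239.2]), 0.57, array([0.5243, 0.0392, 0.034 ]))]
scene saucer [(array([282.3, 229.2]), 0.73, array([ 0.6097, -0.0353,  0.044 ]))]
scene hexset [(array([340. , 253.9]), 0.61, array([0.5261, 0.1095, 0.044 ]))]
scene bleedkey []
side lock_top [(array([285.6, 256.3]), 0.67, array([ 0.4421, -0.0098,  0.038 ])), (array([309.2, 217.2]), 0.46, array([0.5394, 0.1258, 0.038 ]))]
side tray_hole [(array([308. , 248.9]), 0.87, array([0.503, 0.006, 0.034]))]
side tray_front [(array([308.4, 250. ]), 0.95, array([0.5029, 0.0018, 0.034 ])), (array([353.6, 249.4]), 0.68, array([ 0.6121, -0.0266,  0.034 ]))]
side saucer [(array([355., 248.]), 0.86, array([ 0.6127, -0.0332,  0.044 ]))]
side hexset [(array([307.5, 218.8]), 0.94, array([0.5311, 0.1126, 0.044 ])), (array([313.6, 460.7]), 0.64, array([ 0.3729, -0.4987,  0.044 ]))]
side bleedkey [(array([289. , 254.3]), 0.64, array([ 0.4513, -0.0072,  0.04  ])), (array([346.5, 224.2]), 0.4, array([0.6257, 0.0672, 0.04  ]))]
wrist lock_top [(array([194.5, 159.9]), 0.72, array([0.5098, 0.0489, 0.038 ])), (array([140.7, 213.9]), 0.64, array([ 0.4548, -0.0006,  0.038 ]))]
wrist tray_hole [(array([196.2, 157. ]), 0.7, array([0.5103, 0.0512, 0.034 ]))]
wrist tray_front [(array([306.6, 257.1]), 0.75, array([ 0.6093, -0.0445,  0.034 ])), (array([197.5, 160.6]), 0.56, array([0.5112, 0.048 , 0.034 ]))]
wrist saucer [(array([305.6, 259.1]), 0.87, array([ 0.6088, -0.0432,  0.044 ]))]
wrist hexset [(array([216.6,  72.9]), 0.9, array([0.5369, 0.1201, 0.044 ]))]
wrist bleedkey [(array([327.8, 141.2]), 0.67, array([0.6296, 0.0651, 0.04  ]))]
```

View pics/scene0.png

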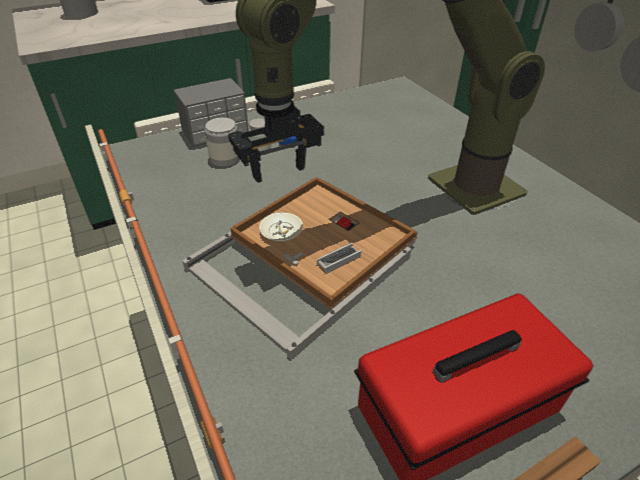

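View pics/side0.png

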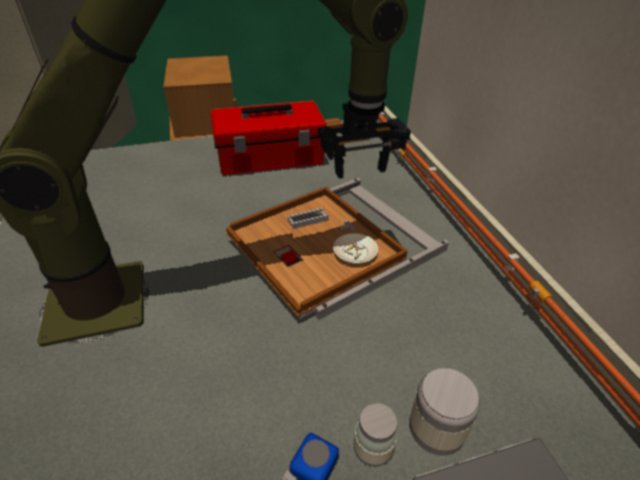

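View pics/wrist0.png

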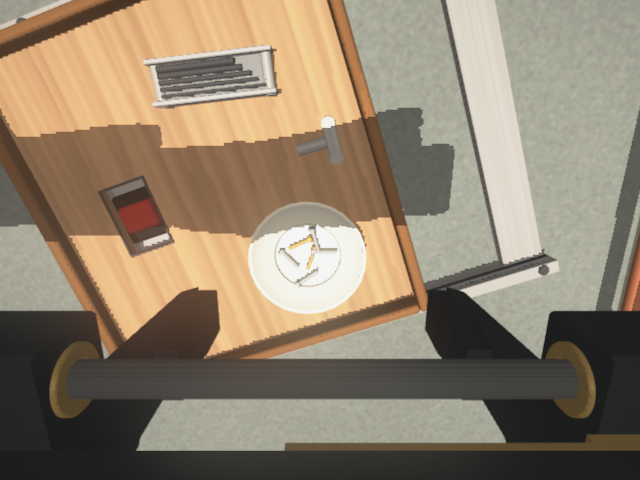

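The wrist view shows the red button at about (140,214), inside the hole with corners (99,191), (146,176), (173,241) and (126,256). The saucer is at (307,258), the hex set at (212,76) and the bleed key at (328,141). The shelf is turned about 16° to the left. Next I'll fit the yaw and the button position.

Run:
```python
from h import *
np.set_printoptions(precision=4,suppress=True)
s=snapshot("wrist")
g=cv2.cvtColor(s["color"],cv2.COLOR_RGB2HSV)
m=(((g[...,0]<6)|(g[...,0]>174))&(g[...,1]>180)&(g[...,2]>60)).astype(np.uint8)
n,l,st,ce=cv2.connectedComponentsWithStats(m)
for i in range(1,n):
    if st[i,4]>80: 
        pts=np.argwhere(l==i)[:,::-1].astype(np.float32);b=cv2.boxPoints(cv2.minAreaRect(pts))
        print(st[i],ce[i]);print(np.array([atz(s,p,.038)[:2] for p in b]),atz(s,ce[i],.038))
h=[atz(s,p,.034)[:2] for p in [(99,191),(146,176),(173,241),(126,256)]]
print("hole",h,np.mean(h,0))
for a,b in [(0,1),(3,2)]:
    d=h[b]-h[a];print(np.degrees(np.arctan2(d[1],d[0])),np.linalg.norm(d))
for a,b in [(3,0),(2,1)]:
    d=h[b]-h[a];print(np.degrees(np.arctan2(d[1],d[0]))-90,np.linalg.norm(d))
def yl(p,q,z,s=s):
    d=atz(s,p,z)-atz(s,q,z);return np.degrees(np.arctan2(d[1],d[0]))-90
print("lip",yl((345,0),(427,300),.058),"rail",yl((447,0),(500,262),.03))
print(proj(s,[.4548,-.0006,.038]))
v=cv2.resize(s["color"][150:280,60:220],None,fx=4,fy=4);cv2.imwrite("pics/hz.png",v[:,:,::-1])
# red in side/scene
for c in["side","scene"]:
    t=snapshot(c);x=t["color"][200:290,250:370];cv2.imwrite(f"pics/{c}z.png",cv2.resize(x,None,fx=6,fy=6)[:,:,::-1])
    print(c,proj(t,[.4548,-.0006,.038]))
```

```text
hole [array([0.4169, 0.0203]), array([0.4625, 0.0341]), array([ 0.4804, -0.0281]), array([ 0.4328, -0.0433])] [ 0.4481 -0.0042]
16.859118568571084 0.04761065548385579
17.731758719024207 0.050026642624726225
14.027195099471456 0.06558709745412568
16.12445312028234 0.06475042446861388
lip 18.152002729004337 rail 17.854061197137526
[140.7508 213.9546]
side [289.7767 252.9167]
scene [342.7161 220.5487]
```

View pics/hz.png

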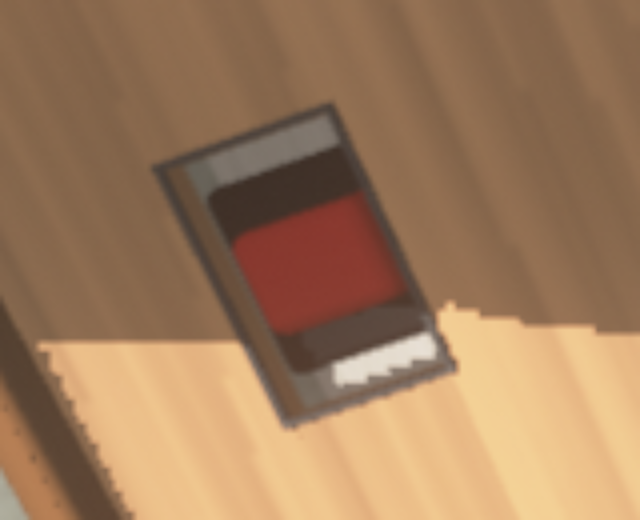

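View pics/sidez.png

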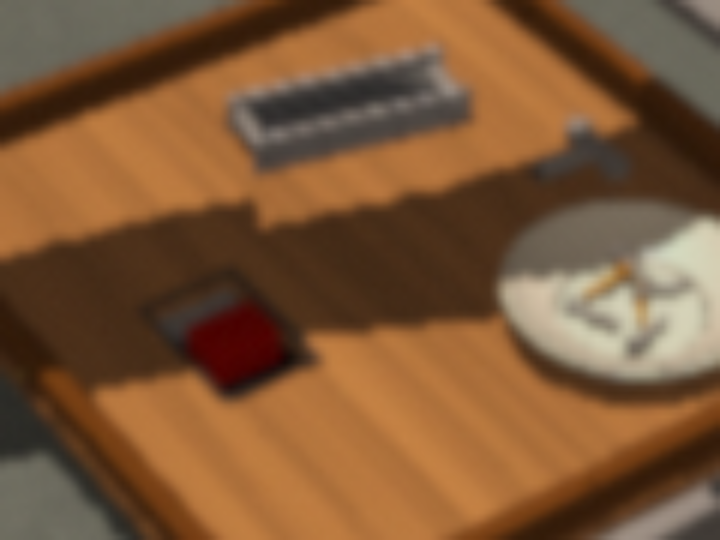

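Run:
```python
from h import *
np.set_printoptions(precision=4,suppress=True)
s=snapshot("side")
h=np.array([atz(s,p,.034)[:2] for p in [(274.2,250.8),(287.5,244.7),(303,259.7),(288.3,266.2)]]);print(h,h.mean(0))
print(atz(s,(289.5,256),.038),atz(s,(289.5,258),.038))
a=[.4548,-.0006];d=np.array([np.cos(np.radians(17.5)),np.sin(np.radians(17.5))]);e=np.array([-d[1],d[0]])
for z,ox in((.038,17),):
  print([proj(s,np.r_[np.array(a)+i*.017*d+j*.013*e,z]) for i,j in((-1,1),(1,1),(1,-1),(-1,-1))])
t=snapshot("scene");print(proj(t,[.4548,-.0006,.038]))
for p in [(335,217),(344,223)]: print(atz(t,p,.038))
```

```text
[[ 0.4205  0.0219]
 [ 0.4575  0.0355]
 [ 0.4808 -0.0289]
 [ 0.4411 -0.0414]] [ 0.45   -0.0032]
[ 0.4515 -0.0113  0.038 ] [ 0.4498 -0.0184  0.038 ]
[array([281.0999, 252.4941]), array([292.925 , 247.4993]), array([298.4656, 253.34  ]), array([286.5377, 258.49  ])]
[342.7161 220.5487]
[ 0.4653 -0.0224  0.038 ]
[0.4568 0.0094 0.038 ]
```

View pics/scenez.png

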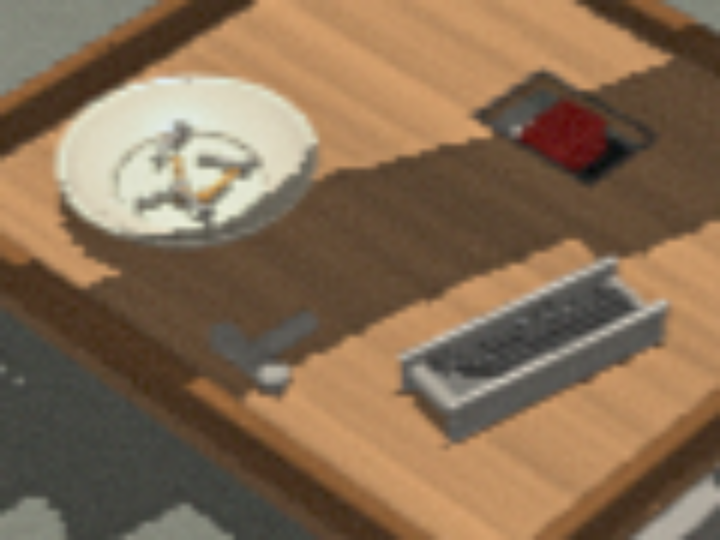

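Two views put the hole centre at about (0.449, -0.004) with yaw about 17°. They agree within 2 mm. I'll shut the fingers, move over it and turn so the jaws lie along the hole's long side.

```bash
python3 -m creep '[0,-41,0,0,0,0, 0,-41,0,0,0,0, 0,-41,0,0,0,0, 0,-41,0,0,0,0]' 0 20
python3 -m creep '[0,0,0,0,0,7.1, 0,0,0,0,0,7.1, 0,0,0,0,0,7.1, 0,0,0,0,0,7.1, 0,0,0,0,0,7.1]'
python3 -m creep '[0,0,0,0,0,7.1, 0,0,0,0,0,7.1, 0,0,0,0,0,7.1, 0,0,0,0,0,7.1, 0,0,0,0,0,7.1]'
python3 - <<'E'
from h import *
np.set_printoptions(precision=4,suppress=True)
from scipy.spatial.transform import Rotation as R
st=get_state();r=R.from_quat(st["eef_rot"]).as_matrix();print(st["clock"],st["tool_pos"],r,st["opening"])
s=snapshot("wrist");save(s,"w1");print(ray(s,(320,240))[0],[ (x["xy"],x["score"]) for x in find_in("tray_hole","wrist")+find_in("lock_top","wrist")])
print(proj(s,[.449,-.0037,.034]),proj(s,st["tool_pos"]))
E
```

```text
clock: 1.63
tool_pos: [0.4659, 0.001, 0.2368]
eef_rot: [0.708, 0.706, 0.006, 0.004]
contact_force: [-0.5, 0.2, -0.6]
opening: 0.72
clock: 2.05
tool_pos: [0.447, -0.0009, 0.2359]
eef_rot: [0.892, 0.453, -0.003, -0.002]
contact_force: [0.6, 0.7, 0.1]
opening: 0.348
clock: 2.47
tool_pos: [0.4478, -0.0003, 0.2371]
eef_rot: [0.988, 0.157, -0.002, -0.001]
contact_force: [0.4, -0.5, 0.0]
opening: 0.007
2.4667 [ 0.4478 -0.0003  0.2371] [[ 0.9508  0.3098 -0.0036]
 [ 0.3098 -0.9508  0.0015]
 [-0.003  -0.0026 -1.    ]] 0.006591230397370986
[0.5165 0.0218 0.3835] [([312.0, 161.3], 0.74), ([328.6, 207.5], 0.69), ([433.2, 48.8], 0.4)]
[326.6578 211.5059] [322.4801 308.5216]
```

View pics/w1.png

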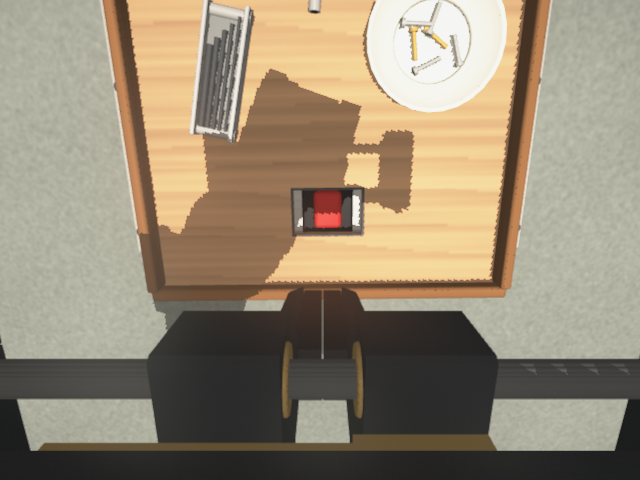

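Run:
```python
from h import *
np.set_printoptions(precision=4,suppress=True)
s=snapshot("wrist")
cv2.imwrite("pics/w1z.png",cv2.resize(s["color"][170:250,270:390],None,fx=6,fy=6,interpolation=cv2.INTER_CUBIC)[:,:,::-1])
def yw(p,q,z):
    d=atz(s,q,z)-atz(s,p,z);return np.degrees(np.arctan2(d[1],d[0]))+90
print(yw((155,299),(508,296),.05),yw((293,236),(363,235),.034),yw((293,189),(363,188),.034))
h=[atz(s,p,.034)[:2] for p in [(293,189),(363,188),(363,235),(293,236)]];print(np.mean(h,0))
m=s["color"][180:240,300:355].astype(int);k=np.argwhere((m[...,0]>2.5*m[...,1])&(m[...,0]>80));print(k.min(0)+[180,300],k.max(0)+[180,300])
```

```text
19.150899978204507 19.44362712882176 19.396069597683336
[ 0.4485 -0.0052]
[190 314] [227 341]
```

View pics/w1z.png

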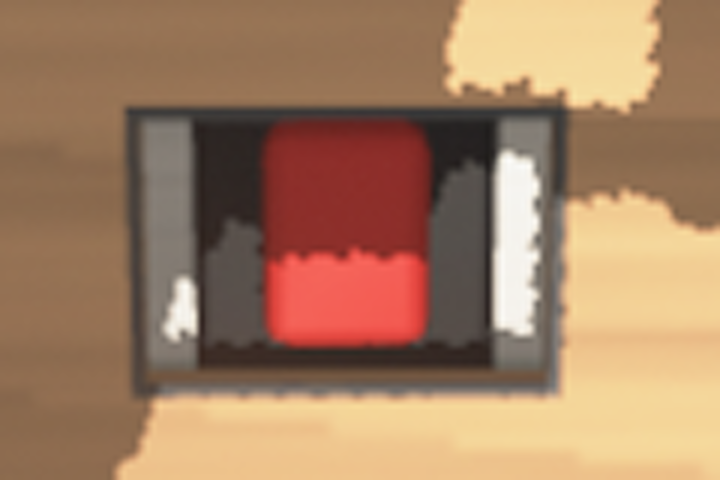

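The zoomed view shows the hole square to the tool (yaw 18°), with the button in the middle of it and up. I'll descend to just above it.

```bash
python3 -m creep '[1.2,2,35,0,0,0, 1.3,2,35,0,0,0, 0,0,35,0,0,0, 0,0,30,0,0,0]'
python3 -m creep '[0,0,20,0,0,0, 0,0,0,0,0,0]'
cat > chk.py <<'E'
from h import *
np.set_printoptions(precision=4,suppress=True)
from scipy.spatial.transform import Rotation as R
st=get_state();r=R.from_quat(st["eef_rot"]).as_matrix()
print(st["clock"],st["tool_pos"],st["contact_force"],"rot",r[:,0],r[:,2])
a=np.radians(18.1);d=np.array([np.cos(a),np.sin(a)]);o=np.array([.4485,-.0047])
p=np.array(st["tool_pos"][:2])-o;print("runner mm",1e3*(p@d),1e3*(p@[-d[1],d[0]]),"z",1e3*st["tool_pos"][2])
E
python3 chk.py
python3 - <<'E'
from h import *
s=snapshot("side");cv2.imwrite("pics/s2.png",cv2.resize(s["color"][180:300,220:380],None,fx=5,fy=5)[:,:,::-1])
s=snapshot("wrist");save(s,"w2")
E
```

```text
clock: 3.0
tool_pos: [0.4598, -0.002, 0.104]
eef_rot: [0.986, 0.169, 0.009, -0.001]
contact_force: [0.6, 0.3, 0.1]
opening: 0.006
clock: 3.17
tool_pos: [0.4582, -0.0014, 0.0788]
eef_rot: [0.985, 0.171, 0.006, -0.003]
contact_force: [-0.5, -1.1, -0.6]
opening: 0.003
3.1667 [ 0.4582 -0.0014  0.0788] [-0.5092 -1.1231 -0.6009] rot [0.9412 0.3376 0.0129] [ 0.0111  0.0073 -0.9999]
runner mm 10.252779125249688 0.07877696889062297 z 78.81060520768054
```

View pics/s2.png

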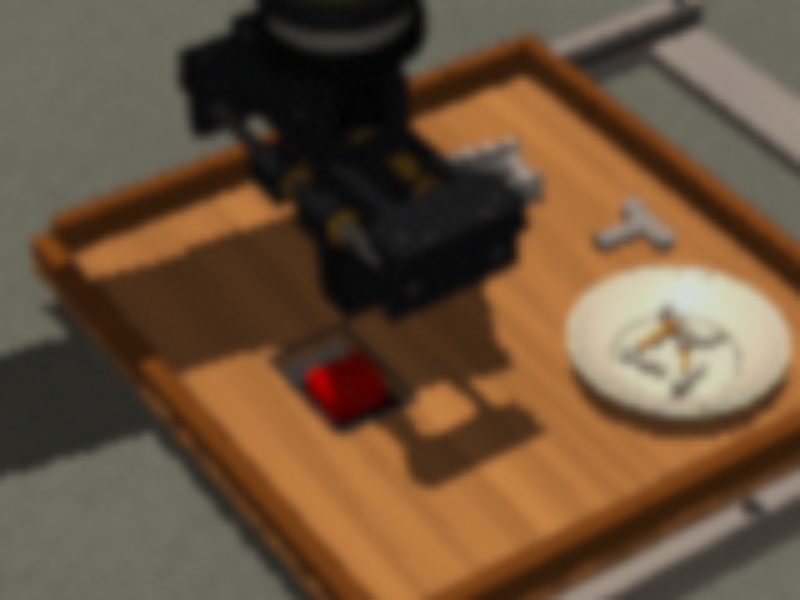

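View pics/w2.png

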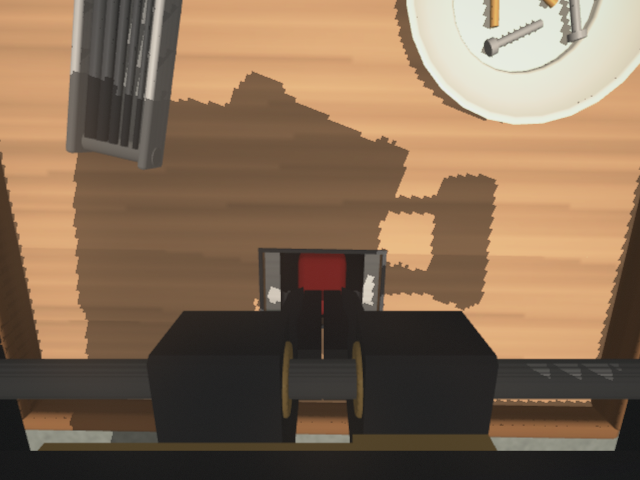

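```bash
python3 -m creep '[-3.5,0,6,0,-0.7,1.2, -3.5,0,6,0,0,0, 0,0,0,0,0,0]'; python3 chk.py
python3 - <<'E'
from h import *
np.set_printoptions(precision=4,suppress=True)
s=snapshot("wrist");save(s,"w3")
cv2.imwrite("pics/w3z.png",cv2.resize(s["color"][230:330,230:410],None,fx=4,fy=4,interpolation=cv2.INTER_CUBIC)[:,:,::-1])
E
```

```text
clock: 3.52
tool_pos: [0.4549, -0.0041, 0.0722]
eef_rot: [0.987, 0.16, 0.005, -0.001]
contact_force: [-0.5, -0.1, 0.1]
opening: 0.009
3.5167 [ 0.4549 -0.0041  0.0722] [-0.5182 -0.1111  0.0928] rot [0.9486 0.3164 0.0096] [ 0.0091  0.003  -1.    ]
runner mm 6.308623025758249 -1.4201462272808076 z 72.15076923354741
```

View pics/w3z.png

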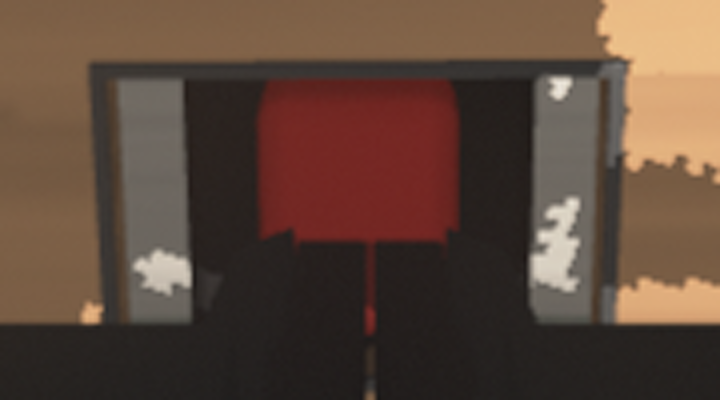

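```bash
python3 - <<'E'
from h import *
np.set_printoptions(precision=4,suppress=True)
s=snapshot("wrist")
p=atz(s,(319,247),.034)[:2];print(p, proj(s,get_state()["tool_pos"]))
for y in(17.5,18.1,19):
  a=np.radians(y);d=np.array([np.cos(a),np.sin(a)]);print(p-.021*d)
q=atz(s,(615/4+230,65/4+230),.034)-atz(s,(95/4+230,67/4+230),.034);print(np.degrees(np.arctan2(q[1],q[0]))+90)
E
python3 -m creep '[-1,1,12,0,-0.5,0, -1,0,10,0,0,0, 0,0,5,0,0,0]'; python3 chk.py
```

```text
[0.4702 0.0028] [322.3896 308.1003]
[ 0.4502 -0.0035]
[ 0.4503 -0.0037]
[ 0.4504 -0.004 ]
18.652402052362532
clock: 3.87
tool_pos: [0.4568, -0.0052, 0.0477]
eef_rot: [0.987, 0.161, 0.004, 0.0]
contact_force: [0.2, -1.0, 0.6]
opening: 0.008
3.8667 [ 0.4568 -0.0052  0.0477] [ 0.1636 -1.0252  0.5855] rot [0.9482 0.3176 0.0087] [ 0.009   0.0006 -1.    ]
runner mm 7.7029540919083095 -2.9962572250800537 z 47.69311837800519
```

```bash
python3 -m creep '[-2,-1,7,0,-0.4,0, -1,0,6,0,0,0, 0,0,4,0,0,0]'; python3 chk.py
```

```text
clock: 4.12
tool_pos: [0.4546, -0.0047, 0.0316]
eef_rot: [0.987, 0.161, -0.0, 0.001]
contact_force: [-3.2, -1.2, 6.2]
opening: 0.004
4.1167 [ 0.4546 -0.0047  0.0316] [-3.1741 -1.1841  6.2279] rot [ 0.9479  0.3184 -0.0004] [-0.     -0.0011 -1.    ]
runner mm 5.80559674744135 -1.928115819147613 z 31.602312912104086
```

The 6.2 N reading matches the button spring at about 6 mm of press. I'll continue down.

```bash
python3 -m creep '[-1,0,6,0,0,0, 0,0,4,0,0,0]'; python3 chk.py
```

```text
clock: 4.28
tool_pos: [0.4546, -0.0048, 0.0255]
eef_rot: [0.987, 0.162, -0.003, -0.0]
contact_force: [-0.6, 0.9, 7.6]
opening: 0.003
4.2833 [ 0.4546 -0.0048  0.0255] [-0.589   0.941   7.6387] rot [ 0.9476  0.3193 -0.0051] [-0.0053 -0.0004 -1.    ]
runner mm 5.759700267803368 -1.9606490580969436 z 25.46714577811673
```

```bash
python3 -m creep '[0,0,4,0,0.3,0, 0,0,2,0,0,0, 0,0,0.5,0,0,0]'; python3 chk.py
```

```text
clock: 4.53
tool_pos: [0.4546, -0.0048, 0.0214]
eef_rot: [0.987, 0.162, -0.002, -0.001]
contact_force: [-0.4, 0.5, 11.2]
opening: 0.007
4.5333 [ 0.4546 -0.0048  0.0214] [-0.3958  0.5347 11.1529] rot [ 0.9478  0.319  -0.0042] [-0.0051  0.0019 -1.    ]
runner mm 5.772905236198358 -1.9565319062208255 z 21.410129486172206
```

The button is near its stop. I'll hold briefly, then slide along +x.

```bash
python3 -m creep '[0,0,0.5,0,0,0, 0,0,0.5,0,0,0, 4,0,0.5,0,0,0, 5,0,0.5,0,0,0, 6,0,0.3,0,0,0]'; python3 chk.py
```

```text
clock: 4.95
tool_pos: [0.4601, -0.0026, 0.0214]
eef_rot: [0.987, 0.159, -0.008, -0.002]
contact_force: [-6.5, -4.0, 8.8]
opening: 0.005
4.95 [ 0.4601 -0.0026  0.0214] [-6.5341 -4.0002  8.7919] rot [ 0.9492  0.3143 -0.0156] [-0.0167  0.0008 -0.9999]
runner mm 11.679069945874668 -1.6352726588957167 z 21.442873839902262
```

```bash
python3 -m creep '[7,0,0.2,0,0.5,0, 7,0,0.2,0,0.4,0, 7,0,0.2,0,0,0]'; python3 chk.py
```

```text
clock: 5.2
tool_pos: [0.4668, -0.0002, 0.0214]
eef_rot: [0.988, 0.156, -0.011, -0.003]
contact_force: [-7.6, -2.8, 9.3]
opening: -0.001
5.2 [ 0.4668 -0.0002  0.0214] [-7.6105 -2.8449  9.2674] rot [ 0.9508  0.309  -0.0208] [-0.0227  0.0026 -0.9997]
runner mm 18.793423032424847 -1.368471350086021 z 21.391242003698675
```

```bash
python3 -m creep '[9,0,0,0,1,0, 9,0,0,0,1,0, 9,0,0,0,0,0]'; python3 chk.py
python3 - <<'E'
from h import *
s=snapshot("wrist");save(s,"w4")
s=snapshot("side");cv2.imwrite("pics/s4.png",cv2.resize(s["color"][180:300,220:380],None,fx=5,fy=5)[:,:,::-1])
E
```

```text
clock: 5.45
tool_pos: [0.478, 0.0037, 0.0214]
eef_rot: [0.988, 0.154, -0.005, -0.006]
contact_force: [-5.4, -2.9, -0.0]
opening: 0.006
5.45 [0.478  0.0037 0.0214] [-5.4075 -2.942  -0.0024] rot [ 0.9528  0.3035 -0.0087] [-0.0123  0.0098 -0.9999]
runner mm 30.609603678625092 -1.1961757164573976 z 21.354839675086684
```

View pics/w4.png

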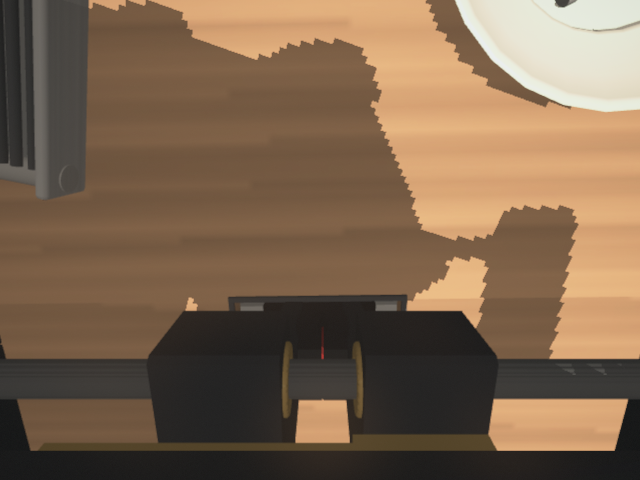

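View pics/s4.png

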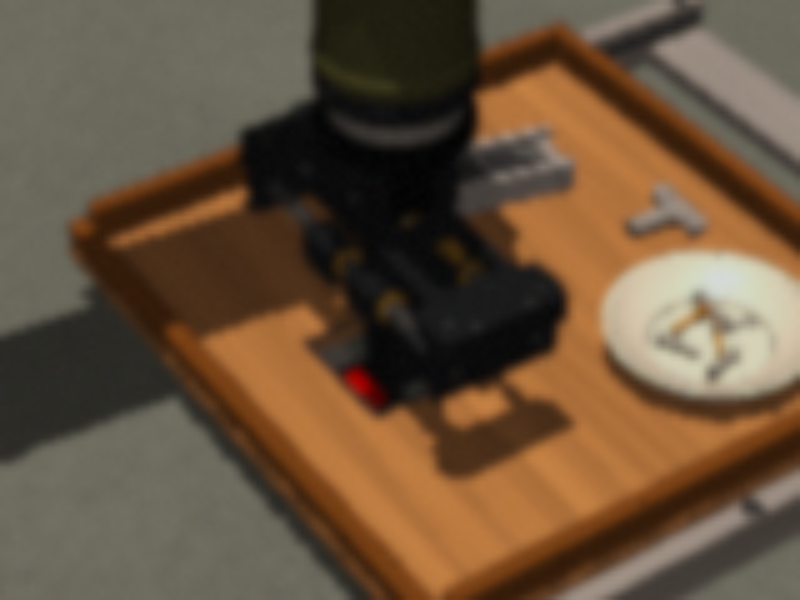

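The vertical force is now zero, so the board is holding the button down, and the shelf has moved about 16 mm with its load undisturbed. I'll keep pushing.

```bash
python3 -m creep '[9,0,-1,0,0.5,0, 9,0,-1,0,0.5,0, 9,0,0,0,0,0, 9,0,0,0,0,0, 9,0,0,0,0,0]'; python3 chk.py; python3 -m creep '[9,0,0,0,0.3,0, 9,0,0,0,0,0, 9,0,0,0,0,0, 9,0,0,0,0,0]'; python3 chk.py
```

```text
clock: 5.97
tool_pos: [0.5061, 0.0139, 0.0207]
eef_rot: [0.988, 0.152, -0.01, -0.008]
contact_force: [-6.2, -2.7, 5.0]
opening: 0.008
5.9667 [0.5061 0.0139 0.0207] [-6.2389 -2.6641  4.9753] rot [ 0.9534  0.3013 -0.0179] [-0.0225  0.0118 -0.9997]
runner mm 60.48742880963494 -0.2503488831582469 z 20.72032509810441
clock: 6.3
tool_pos: [0.5293, 0.022, 0.0193]
eef_rot: [0.988, 0.151, -0.018, -0.009]
contact_force: [-6.3, -2.3, 5.2]
opening: 0.002
6.3 [0.5293 0.022  0.0193] [-6.3494 -2.3083  5.1906] rot [ 0.9535  0.2996 -0.0331] [-0.0383  0.0117 -0.9992]
runner mm 85.06235301936117 0.2880714782669872 z 19.262342504405495
```

```bash
python3 -m creep '[0,0,-4,0,1.5,0, 4,0,-3,0,1,0, 8,0,0,0,0,0]'; python3 chk.py
python3 - <<'E'
from h import *
s=snapshot("side");cv2.imwrite("pics/s5.png",cv2.resize(s["color"][170:300,220:390],None,fx=4.6,fy=4.6)[:,:,::-1])
E
```

```text
clock: 6.55
tool_pos: [0.5371, 0.0253, 0.025]
eef_rot: [0.988, 0.152, 0.0, -0.012]
contact_force: [-7.2, -3.1, 5.5]
opening: 0.004
6.55 [0.5371 0.0253 0.025 ] [-7.1668 -3.0571  5.4622] rot [0.9538 0.3003 0.0043] [-0.0031  0.0242 -0.9997]
runner mm 93.54510368956525 0.9972463809608465 z 25.03633754289214
```

View pics/s5.png

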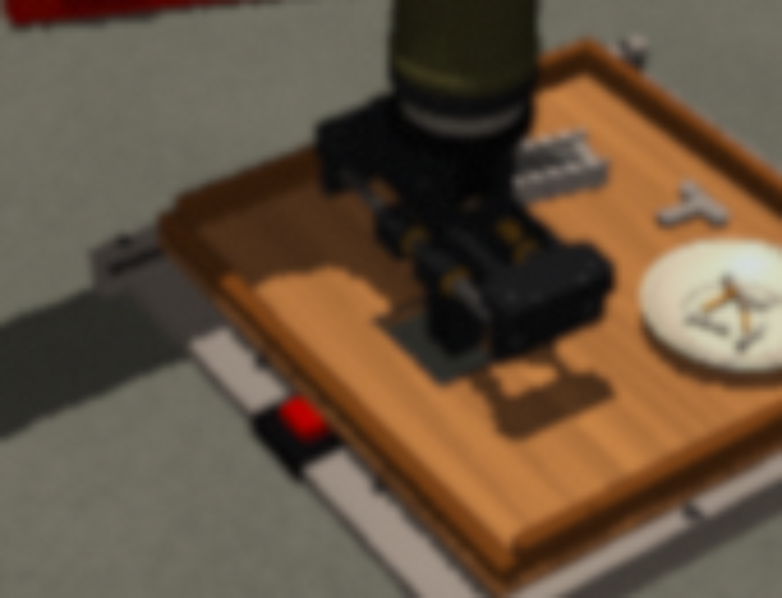

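The shelf has travelled about 80 mm, the load is still in place and the front edge is now crossing the button.

```bash
python3 -m creep '[8,0,0,0,0.3,0, 8,0,0,0,0.2,0, 7,0,0,0,0,0]'; python3 chk.py
```

```text
clock: 6.85
tool_pos: [0.5543, 0.0313, 0.0248]
eef_rot: [0.988, 0.151, -0.001, -0.014]
contact_force: [-6.0, -2.6, 5.6]
opening: 0.006
6.85 [0.5543 0.0313 0.0248] [-6.0356 -2.5717  5.6019] rot [0.9543 0.2989 0.0031] [-0.0053  0.0275 -0.9996]
runner mm 111.70431600306064 1.3620221167256124 z 24.80052060543198
```

```bash
python3 -m creep '[6,0,0,0,0.3,0, 5,0,0,0,0,0]'; python3 chk.py;  python3 -m creep '[5,0,0,0,0.3,0, 5,0,0,0,0,0]'; python3 chk.py
```

```text
clock: 7.02
tool_pos: [0.5603, 0.0335, 0.0245]
eef_rot: [0.988, 0.151, -0.002, -0.015]
contact_force: [-15.6, -7.1, 11.7]
opening: 0.006
7.0167 [0.5603 0.0335 0.0245] [-15.6492  -7.0588  11.6602] rot [ 0.9544  0.2984 -0.0002] [-0.0093  0.029  -0.9995]
runner mm 118.11929999555015 1.5314154992708073 z 24.496513586854388
clock: 7.18
tool_pos: [0.5601, 0.0334, 0.0242]
eef_rot: [0.989, 0.15, -0.009, -0.016]
contact_force: [-12.3, -3.8, 9.4]
opening: 0.0
7.1833 [0.5601 0.0334 0.0242] [-12.256   -3.7707   9.4328] rot [ 0.9549  0.2966 -0.0126] [-0.0224  0.0297 -0.9993]
runner mm 117.89484018051658 1.5771284465644695 z 24.164735814354145
```

The force rose while the position stalled at 118 mm, which is the end stop. I'll back off inside the hole and lift.

```bash
python3 -m creep '[-5,0,0,0,0,0, -4,0,0,0,0,0, 0,0,0,0,0,0]'; python3 chk.py; python3 -m creep '[-1,0,-10,0,0,0, 0,0,-15,0,0,0, 0,0,-25,0,0,0, 0,0,-30,0,0,0, 0,0,-30,0,0,0]'; python3 -m creep '[-20,0,-20,0,0,0, -25,0,-10,0,0,0, -20,0,0,0,0,0, 0,0,0,0,0,0]'; python3 chk.py
python3 - <<'E'
from h import *
for n in["wrist","side"]:
    s=snapshot(n);save(s,n+"6")
    c=s["color"][170:300,220:390]
    if n=="side":cv2.imwrite("pics/s6.png",cv2.resize(c,None,fx=4.6,fy=4.6)[:,:,::-1])
    for t in["saucer","hexset","bleedkey"]:print(n,t,[(atz(s,x["xy"],.044),x["score"]) for x in find_in(t,n)[:1]])
E
```

```text
clock: 7.43
tool_pos: [0.5522, 0.031, 0.0243]
eef_rot: [0.989, 0.15, -0.008, -0.016]
contact_force: [0.2, -0.0, 0.4]
opening: 0.002
7.4333 [0.5522 0.031  0.0243] [ 0.2359 -0.0356  0.4411] rot [ 0.9549  0.2967 -0.0104] [-0.0201  0.0298 -0.9994]
runner mm 109.65754646130226 1.6802061731953477 z 24.254069544487805
clock: 7.85
tool_pos: [0.5539, 0.03, 0.1352]
eef_rot: [0.988, 0.151, -0.009, -0.018]
contact_force: [1.3, 1.0, 0.4]
opening: 0.008
clock: 8.18
tool_pos: [0.4998, 0.0098, 0.1766]
eef_rot: [0.988, 0.153, 0.003, -0.017]
contact_force: [0.1, -0.2, -0.3]
opening: 0.004
8.1833 [0.4998 0.0098 0.1766] [ 0.1025 -0.2266 -0.3358] rot [0.9531 0.3023 0.0109] [ 0.0003  0.0351 -0.9994]
runner mm 53.255627313876964 -2.161636624889537 z 176.5725237974469
wrist saucer [(array([ 0.66756611, -0.02241986,  0.044     ]), 0.74)]
wrist hexset [(array([0.60354595, 0.14558917, 0.044     ]), 0.83)]
wrist bleedkey []
side saucer []
side hexset [(array([0.63857715, 0.14453412, 0.044     ]), 0.85)]
side bleedkey []
```

View pics/s6.png

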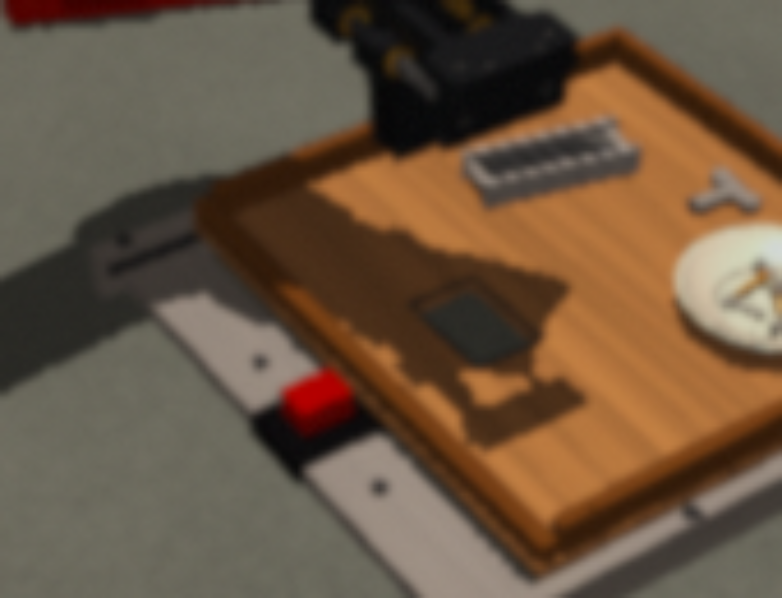

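View pics/wrist6.png

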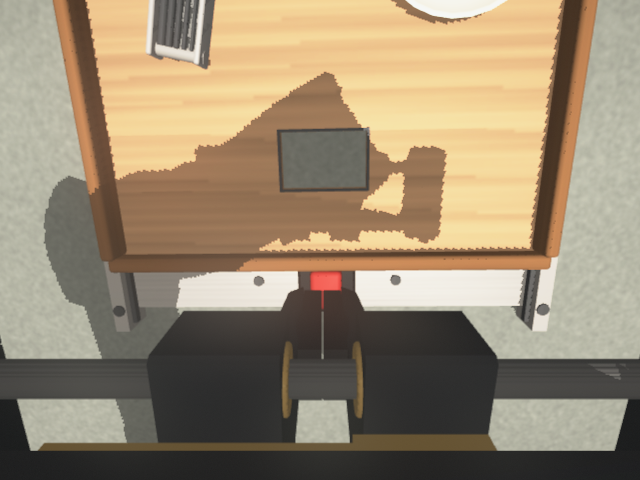

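The side view shows the button standing up, at about (320,400) in the crop, with the front edge just behind it. The saucer, hex set and bleed key lie as before. I'll check the travel once more before handing in.

Run:
```python
from h import *
np.set_printoptions(precision=4,suppress=True)
s=snapshot("wrist")
c=np.mean([atz(s,p,.034)[:2] for p in [(278,129),(368,128),(369,190),(281,191)]],0);print(c,np.linalg.norm(c-[.449,-.004]))
s=snapshot("side")
for t in["saucer","hexset","bleedkey"]:
    for x in find_in(t,"side")[:2]:
        p=atz(s,x["xy"],.044);print(t,p,x["score"],x["xy"])
s2=atz(s,(725/4.6+220,190/4.6+170),.04);print("key",s2, np.linalg.norm(s2[:2]-[.6257,.0672]))
s2=atz(s,(748/4.6+220,288/4.6+170),.044);print("saucer",s2, np.linalg.norm(s2[:2]-[.6127,-.0332]))
```

```text
[0.5529 0.0307] 0.10954920474789506
saucer [ 0.7182 -0.0011  0.044 ] 0.86 [389.2, 232.8]
hexset [0.6277 0.1515 0.044 ] 0.55 [337.3, 204.9]
hexset [ 0.4351 -0.0228  0.044 ] 0.55 [283.9, 258.5]
bleedkey [ 0.4448 -0.0215  0.044 ] 0.5 [287.7, 257.4]
bleedkey [0.72   0.0877 0.044 ] 0.44 [376.8, 212.8]
key [0.7271 0.0984 0.04  ] 0.10610816766006555
saucer [0.7021 0.0042 0.044 ] 0.09688369597658927
```

Everything is consistent with about 104 mm of travel, so I'm handing in.

```bash
python3 -c "
from plant import *
print(get_state()['contact_force'],finish_job())"
```

```text
the job is handed in; nothing more can be done
[-0.66955117  0.08336027 -0.49464914] None
```

The shelf is home and the lock button has sprung up in front of its front edge. I handed the job in at about 8.5 s on the robot's clock, and the hand-in gave no verdict.

I pressed the button down with the shut fingertips to about 21 mm above the worktop, at 11 N, which is near its stop. I then pushed the far edge of the finger hole along the slide until the push force rose to about 16 N and the shelf stopped moving. After that I backed off inside the hole and lifted clear.

**Last checks:**
- **Button:** the side picture shows it up, with the shelf's front edge just behind it.
- **Shelf travel:** the hole moved about 110 mm in the pictures. That is 5 mm more than the 104 mm end stop, and I put it down to pixel and calibration error.
- **Load:** the three things on the shelf lay as before and, measured in the pictures, had travelled about as far as the shelf:
  - saucer: 97–110 mm
  - hex key set: 104–112 mm
  - bleed key: about 106 mm
- **Robot:** the force reading was close to zero, so it was touching nothing.

**Disagreements:**
- The finder sometimes reported the hex key set and the bleed key at the button. I set those readings aside after looking at the pictures.
- An unexplained upward force of about 5 N showed on the tool during most of the push. Raising the tip did not remove it, so it was probably friction on the hole's edge.

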